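# Clear the worn buff from the wheel rack into the sweeps box

## Robot

A 6-joint arm with a two-finger parallel gripper is mounted at the origin on a cart in front of the work surface, level with it; the furniture and walls round the work are solid. World frame = base frame: x ahead of the robot, y to its left, z up, the work surface at z = 0. Lengths are in m, angles in degrees, forces in N, time in s.
With the tool pointing down it reaches from about 0.375 to 0.9 m from the base axis. Payload 3.1 kg.
Tool frame: the origin (TCP) lies at the very end of the fingers, on their centre line; the grasp point (between the pads) lies 19 mm behind it (bot.grip_point_offset is the distance from the TCP to the grasp point, in m); z points along the fingers, x is the direction in which the jaws open and shut, and the axes are right-handed (so a half turn about z gives the same grasp; the last joint's range is limited). The gripper opens to 87 mm and grips with 3 to 60 N. Pads are 19 mm wide; open, the fingers measure 117 mm over their backs; the gripper's body (75 mm by 190 mm) begins 51 mm behind the grasp point.
Start: joints at [65.117, 30.224, 82.088, -0, 67.689, -10.227], TCP at [0.158, 0.605, 0.223] pointing down, gripper open.
Joint ranges: [-176.69, 176.69], [-43.24, 126.21], [12.49, 139.97], [-82, 262], [0, 151.66], [-163.58, 163.58]. Speed limits (degrees/s): [159.86, 159.86, 180, 180, 180, 180].

## Interface

Orientations are given as a 3x3 rotation matrix whose columns are the frame's x, y, z axes.
In Python, from rig import bot, capture, recognise, place_of gives the robot as it stands.
- The arm moves only by the tool send_rows, never from a script. Its argument "motion" is a list of rows, each a list of 2 entries, a list of its own where there are three numbers: the shift along the tool's x, y, z in mm, then the turn about the tool's z in rad. A call has exactly 5 rows; each row shifts and turns the pose as measured when the row begins, along the tool's axes as they then stand; what a row does not reach is not made up. A row lasts 1/12 s, in which the tool goes at most 41.7 mm and 7.16 degrees, less where a joint would pass 70% of its speed; a pose out of reach is approached as far as the arm can. A call with a gripper value outside its range is refused whole. "gripper" is the closure, from 0 (fully open) to 1 (shut), set as the call begins (left out, the last holds). The fingers move at their own pace and stop on an object; the grip force is fixed at half the most. Time passes only in rows, so rows that do not move let the fingers close, or fill a call up. It gives the time, the measured TCP pose, the force and the opening at its end, in the units of the state.
- bot.read_state(): the state, without advancing time (a new reading comes with each control period).
- capture(name): name is "scene" or "top"; returns a dict with "image" (400x640x3 uint8, blue, green, red), "fx", "fy", "cx", "cy" (pixels), "rvec" (rotation vector, rad) and "tvec" (3), from world to camera coordinates, as OpenCV has them. Camera axes: x right, y down, z forward; pixel columns grow to the right and rows downward; lengths in m; the calibration is good to about 2 mm. A picture is of the moment at which its call begins. There is no depth.
- bot.hand_in(): hands the job in, once; it reports no verdict.
Trained networks look in the newest picture that a camera, given by its name, has taken for a name from the list of things; names that differ only in an ending like _2 or _b are one class to them, and where a whole thing is asked for, a point or a joint stands for the part that bears it (a point fixed in the world has none). Each returns a list of dicts, best first, with "p" (0 to 1); they miss things now and then, are a little off and sometimes report something else, mostly with a low value. They report only what shows in the picture. A call takes as long as a camera call.
- recognise(camera, target): "xy" ([column, row] in pixels, amid what is visible of it).
- place_of(camera, target): "xy" ([column, row] in pixels: a listed point, or the origin of a listed thing).
The state is a dict: "time_s": time; "joint_positions": joint angles; "qvel": joint speeds; "tau": joint torques, N m; "position": TCP position; "tcp_rot": TCP orientation; "force": force on the tool from outside, world axes, zero at the start; "moment": the same for the moment, N m; "opening": opening from 0.0 (shut) to 1.0 (fully open).
Only numpy, scipy, OpenCV 4.12 (cv2) and the standard library are available. Lean on these libraries where they do the work, as an engineer would, in place of code of your own. Each camera call takes 0.05 s, during which the arm holds its last target.

## Task

On the sloped rack hang three felt polishing wheels; the one with the smallest diameter is worn out. Ease it straight off the open end of its peg without wrenching the peg, and post it through the sprung flap of the locked collecting box, so that it lies inside and the flap has shut behind it. Leave the two full-size wheels on their pegs and everything else on the bench where it is.

Things in the scene. Friction and masses are not known exactly. Their poses are not given: they have to be found in the camera images.
- worn_wheel: the worn felt wheel: disc 76 mm in diameter, 15 mm thick, 15 mm bore, about 0.13 kg, off-white with stitched rings and a brown leather hub (29 mm across, 1 mm proud). Origin at its centre, z along the bore, on the peg pointing up to the open end. Hangs on any one of the three pegs, its inner face about 1 mm off the collar. Can be pinched by its upper rim, across the thickness.
- full_wheel_a: a full-size felt wheel of the same make, 100 mm in diameter, 15 mm thick, 15 mm bore, about 0.21 kg; origin at its centre, z along the bore. Stays on its peg.
- full_wheel_b: the other full-size felt wheel, same as full_wheel_a. Stays on its peg.
- rack: wooden wheel rack, fixed: foot 150 x 325 x 16 mm (x, y, z), origin under its middle. A sloping board across it carries three parallel steel pegs in a row along y, 112 mm apart, that lean out to the rack's -x and rise 32 degrees above level. The board ends 24 mm above the peg axes (measured up the slope), so a wheel's upper rim stands free above it.
- peg_end (a point): the rounded open end of the middle peg. z: out along the pegs, the way wheels come off; y: upward across the pegs; x: along the row (the other pegs end 112 mm to either side). A peg is a plain bar 12 mm thick, its open end 106 mm from the board; the 34 mm next to the board are a collar 25 mm thick that keeps the wheel off the board. Some 57 mm of peg stick out in front of a wheel.
- box: the locked sheet-steel collecting box, fixed to the bench: 170 x 200 x 200 mm (x, y, z), origin at the middle of its underside, padlock on its -x side. In its lid is a mouth of 74 mm (along x) by 112 mm (along y) with a rolled steel edge 7 mm wide that stands 3.5 mm above the lid; hollow below, floor at 8 mm.
- mouth (a point): the middle of the mouth, level with the lid's top (200 mm above the bench); x axis across the mouth (74 mm), y axis along it (112 mm).
- flap_hinge (a point): the middle of the flap's hinge line, on the mouth's +x edge; the line runs along y.
- flap (a joint): angle of the sprung aluminium flap that fills the mouth: 0 shut (level), grows as its free edge (on the mouth's -x side, 70 mm from the hinge) is pushed down into the box, at most 1.45 rad. A weak spring shuts it (under 2 N at any point more than 30 mm from the hinge).
- cutters: small hand cutters lying at the front, 60 x 105 x 12 mm; not to be disturbed
- tape: roll of tape lying flat at the front, 58 mm across, 24 mm high; not to be disturbed
- alcohol: dispensing bottle behind, 66 mm across, 108 mm high; not to be disturbed

How it is judged (in metres and radians):
On the way, in this order (a step that is already met when the one before it is completed fails the run):
1. the worn wheel is drawn off past the open end of its peg (z of worn_wheel in the frame of peg_end above 0.009 m and contact force between worn_wheel and rack below 0.2 N and contact force between worn_wheel and the fingers above 0.5 N), for 0.1 s.
2. the worn wheel pushes the flap open and goes through the mouth (value of joint flap above 0.5 rad and horizontal distance between worn_wheel and mouth below 0.045 m and z of worn_wheel in the frame of mouth below 0.025 m), for 0.02 s.
At the end, for the whole second after the job is handed in: The worn wheel is inside the collecting box (its centre more than 75 mm below the lid and between the walls), the flap is shut to within 0.1 rad, and both full-size wheels are within 20 mm of where they hung (x of worn_wheel in the frame of box between -0.082 and 0.082 m and y of worn_wheel in the frame of box between -0.097 and 0.097 m and z of worn_wheel in the frame of box between 0 and 0.125 m and value of joint flap below 0.1 rad and distance of each of full_wheel_a, full_wheel_b from where it was at the start of the episode below 0.02 m); the robot touches nothing.
It fails at once if a full-size wheel is moved more than 20 mm (distance of any of full_wheel_a, full_wheel_b from where it was at the start of the episode above 0.02 m).
It fails at once if the peg is wrenched: the worn wheel bears on the rack, or the robot on the rack, with more than 30 N (contact force between any of worn_wheel, the arm, the fingers and rack above 30 N).
It fails at once if a bystander (cutters, tape, bottle) is moved more than 30 mm (distance of any of cutters, tape, alcohol from where it was at the start of the episode above 0.03 m).
It also fails if it takes over 45 s, if anything falls off the work surface, if the arm or the gripper's body presses on something with over 40 N, if the wrist force passes 120 N, or if a joint passes its speed limit or range.

## Working session

There is one attempt and no reset: what is moved stays moved. The work goes in short steps, Python scripts to look and compute and a tool call to move; the robot and the scene stay as the last step left them, time stands still between calls to the robot, and variables do not carry over. Pictures are saved under pics/ and viewed, and the job is handed in when it is done.

Besides the shell and the picture viewer there is one more tool, called after ">>>" as a command line: name --argument value ..., lists and objects as JSON in quotes. send_rows: Moves the arm, as the interface text tells. Its arguments: {"type":"object","properties":{"motion":{"type":"array","items":{"type":"array"}},"gripper":{"type":"number"}},"required":["motion"]}

```bash
mkdir -p pics; ls; python3 - <<'E'
from rig import bot, capture, recognise, place_of
import cv2,numpy as np
s=bot.read_state();print({k:np.round(v,3).tolist() for k,v in s.items()})
for c in ("scene","top"):
    d=capture(c);cv2.imwrite(f"pics/{c}0.png",d["image"])
    print(c,d["fx"],d["fy"],d["cx"],d["cy"],d["rvec"],d["tvec"])
    for t in ("worn_wheel","full_wheel_a","peg_end","box","mouth","flap_hinge","rack","cutters","tape","alcohol"):
        print(t,[(np.round(r["xy"],1).tolist(),round(r["p"],2)) for r in place_of(c,t)[:4]])
E
```

```text
pics
{'time_s': 0.0, 'joint_positions': [65.116, 30.276, 82.157, -0.0, 67.688, -10.227], 'qvel': [-0.011, -0.015, -0.06, -0.031, -0.033, -0.091], 'tau': [-0.001, -44.006, -17.659, 0.063, 0.058, -0.0], 'position': [0.158, 0.604, 0.222], 'tcp_rot': [[0.253, 0.967, -0.001], [0.967, -0.253, -0.002], [-0.002, -0.0, -1.0]], 'force': [0.112, 0.417, -0.095], 'moment': [-0.022, 0.016, 0.014], 'opening': 1.003}
scene 511.139029697794 511.139029697794 317.037239075813 198.71815894083434 [ 0.45058419 -2.81127255  1.0887936 ] [0.50403963 0.20089058 1.32421103]
worn_wheel [([266.1, 265.1], 0.64)]
full_wheel_a [([260.1, 303.2], 0.9), ([275.8, 226.9], 0.73)]
peg_end [([292.3, 258.4], 0.75)]
box [([331.8, 151.9], 0.87)]
mouth [([332.0, 97.3], 0.81)]
flap_hinge [([325.0, 98.0], 0.67)]
rack [([265.0, 291.9], 0.55)]
cutters [([340.1, 347.8], 0.86), ([331.4, 150.6], 0.66)]
tape [([360.1, 222.8], 0.56)]
alcohol [([264.3, 205.4], 0.96)]
top 378.2668167360096 378.2668167360096 314.9827590092594 200.1505083159556 [ 2.11749528 -2.17726083  0.18315624] [0.05019132 0.52179385 1.27081912]
worn_wheel [([249.3, 182.1], 0.8)]
full_wheel_a [([287.9, 173.3], 0.77), ([218.9, 190.9], 0.75)]
peg_end [([251.8, 194.6], 0.61)]
box [([411.5, 185.3], 0.86)]
mouth [([422.3, 173.7], 0.93), ([252.0, 196.5], 0.74)]
flap_hinge [([429.1, 161.8], 0.62)]
rack [([256.8, 183.3], 0.89)]
cutters [([224.5, 249.1], 0.5), ([260.1, 185.3], 0.38)]
tape [([331.9, 229.0], 0.71)]
alcohol [([331.1, 154.4], 0.85)]
```

View pics/scene0.png

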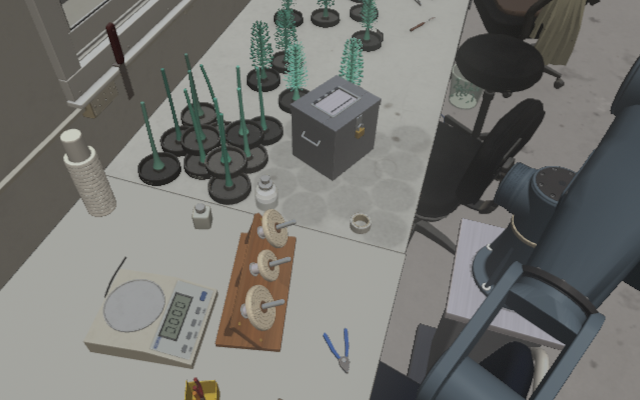

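View pics/top0.png

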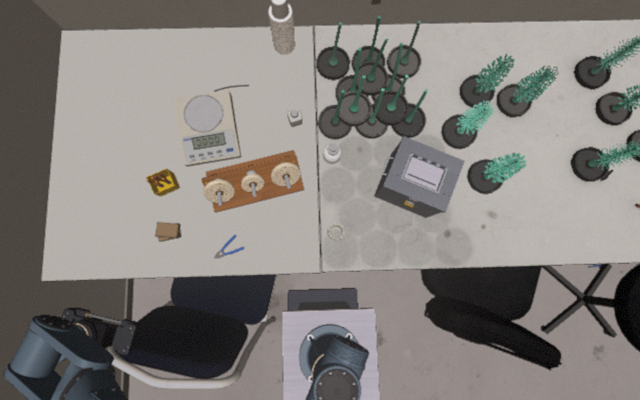

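The worn wheel is on the middle peg: about (266,265) in scene and (250,183) in top. The box is at (335,125) in scene and (420,177) in top. Next I'll fit the poses.

```bash
cat > h.py <<'E'
from rig import bot, capture, recognise, place_of
import cv2,numpy as np
from scipy.optimize import least_squares
c32,s32=np.cos(np.radians(32)),np.sin(np.radians(32))
def Rz(a): return np.array([[np.cos(a),-np.sin(a),0],[np.sin(a),np.cos(a),0],[0,0,1]])
def proj(d,P):
    K=np.array([[d["fx"],0,d["cx"]],[0,d["fy"],d["cy"]],[0,0,1]])
    return cv2.projectPoints(np.asarray(P,float).reshape(-1,1,3),np.asarray(d["rvec"]),np.asarray(d["tvec"]),K,None)[0].reshape(-1,2)
def tri(ds,uvs):
    f=lambda p:np.concatenate([proj(d,p)[0]-u for d,u in zip(ds,uvs)])
    r=least_squares(f,[0.6,0,0.1]);return r.x,r.fun
PEG=np.column_stack([np.array([0,-1,0]),[s32,0,c32],[-c32,0,s32]]) # tentative x,y,z axes in rack frame
PEG[:,0]=np.cross(PEG[:,1],PEG[:,2])
E
python3 - <<'E'
from h import *
S=capture("scene");T=capture("top")
ob=dict(worn=((266.1,265.1),(249.3,182.1)),fullL=((260.1,303.2),(218.9,190.9)),fullR=((275.8,226.9),(287.9,173.3)),peg=((292.3,258.4),(251.8,194.6)),mouth=((332,97.3),(422.3,173.7)),hinge=((325,98),(429.1,161.8)),box=((331.8,151.9),(411.5,185.3)),tape=((360.1,222.8),(331.9,229)),cut=((340.1,347.8),(224.5,249.1)),alc=((264.3,205.4),(331.1,154.4)))
for k,v in ob.items():
    x,r=tri((S,T),v);print(k,x.round(3),r.round(1))
# rack fit
def f(q):
    R=Rz(q[3])@PEG
    o=[]
    for n,l in (("worn",[0,-.0015,-.0635]),("peg",[0,0,0]),("fullL",[-.112,-.0015,-.0635]),("fullR",[.112,-.0015,-.0635])):
        P=q[:3]+R@np.array(l)
        for d,u in zip((S,T),ob[n]): o.append(proj(d,P)[0]-u)
    return np.concatenate(o)
for y0 in (0,np.pi):
  r=least_squares(f,[.6,.2,.13,y0]);print(r.x.round(4),np.degrees(r.x[3]),r.cost,r.fun.round(1))
E
```

```text
worn [0.575 0.249 0.127] [ 0.1  0.  -0.  -0.2]
fullL [0.55  0.347 0.128] [ 0.4  0.1 -0.1 -0.6]
fullR [0.602 0.124 0.11 ] [-0.6 -0.2  0.1  0.8]
peg [0.52  0.235 0.161] [-1.6 -0.5  0.3  2.3]
mouth [ 0.575 -0.288  0.221] [ 2.3  0.7 -0.3 -2.5]
hinge [ 0.612 -0.323  0.187] [ 0.  0. -0. -0.]
box [ 0.579 -0.319 -0.016] [ 0.5  0.2 -0.1 -0.6]
tape [ 0.417 -0.02   0.033] [-1.2 -0.3  0.2  1.5]
cut [0.364 0.348 0.037] [ 0.1  0.  -0.  -0.2]
alc [ 0.699 -0.029 -0.009] [ 0.1  0.  -0.  -0.1]
[0.5226 0.2306 0.1578 0.2102] 12.042272527358339 20.738453354798292 [ 1.7 -1.4  2.4  0.2 -2.1 -1.4  1.8  1.5 -0.7  2.7 -1.  -0.7 -0.5 -0.5
 -2.7  1.2]
[0.5226 0.2306 0.1578 0.2102] 12.042272143139861 20.738453354798523 [ 1.7 -1.4  2.4  0.2 -2.1 -1.4  1.8  1.5 -0.7  2.7 -1.  -0.7 -0.5 -0.5
 -2.7  1.2]
```

```bash
cat >> h.py <<'E'
def wire(q,b):
    L=[]
    t=np.linspace(0,2*np.pi,49)
    if q is not None:
        R=Rz(q[3])@PEG
        for dx,rad in ((0,.038),(-.112,.05),(.112,.05)):
            for zz in (-.056,-.071):
                L.append((q[:3]+(R@np.array([dx+rad*np.cos(t),-.0015+rad*np.sin(t),zz+0*t])).T,(255,0,0) if zz>-.06 else (0,200,255)))
            for s in (-.006,.006):
                L.append((q[:3]+(R@np.array([[dx+s,0,-.106],[dx+s,0,0]]).T).T,(0,0,255)))
            L.append((q[:3]+(R@np.array([dx+.006*np.cos(t),.006*np.sin(t),0*t])).T,(0,0,255)))
    if b is not None:
        def rect(w,h,z,ox=0,oy=0): return np.array([b[0],b[1],0])+(Rz(b[2])@np.array([[ox+w/2*i,oy+h/2*j,z] for i,j in ((1,1),(1,-1),(-1,-1),(-1,1),(1,1))]).T).T
        L+= [(rect(.17,.2,.2),(0,0,255)),(rect(.17,.2,0),(0,255,0)),(rect(.074,.112,.2,b[3],b[4]),(255,0,0)),(rect(.088,.126,.2035,b[3],b[4]),(255,0,255))]
    return L
def overlay(d,L,x0,y0,w,h,s,fn):
    im=cv2.resize(d["image"][y0:y0+h,x0:x0+w],None,fx=s,fy=s,interpolation=cv2.INTER_CUBIC)
    for P,c in L:
        uv=(proj(d,P)+.5-[x0,y0])*s-.5
        cv2.polylines(im,[np.round(uv*8).astype(np.int32)],False,c,1,cv2.LINE_AA,3)
    cv2.imwrite(fn,im)
E
python3 - <<'E'
from h import *
import pickle
S=capture("scene");T=capture("top");pickle.dump((S,T),open("cam.pkl","wb"))
q=[.5226,.2306,.1578,.2102]
for n,L in (("r",[]),("w",wire(q,None))):
    overlay(S,L,215,200,95,155,5,f"pics/sr_{n}.png") if 0 else overlay(S,L,215,200,95,150,4,f"pics/sr_{n}.png")
    overlay(T,L,195,145,115,75,6,f"pics/tr_{n}.png")
overlay(S,[],280,65,110,115,5,"pics/sb_r.png"); overlay(T,[],365,125,110,100,5,"pics/tb_r.png")
E
```

```text
(no output)
```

View pics/sr_w.png

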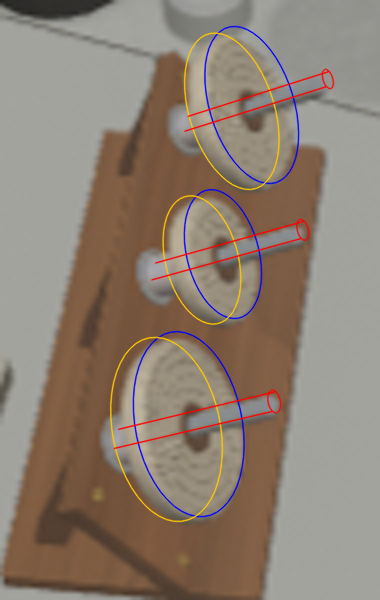

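View pics/tr_w.png

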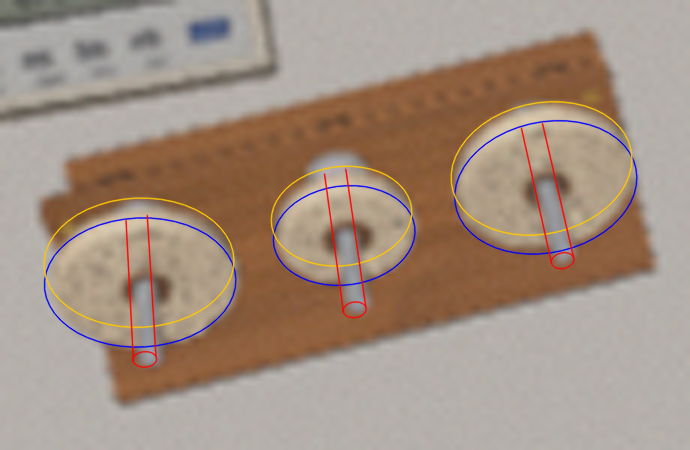

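View pics/sr_r.png

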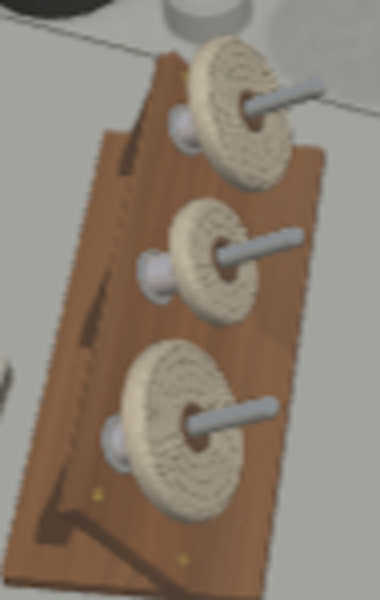

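View pics/tr_r.png

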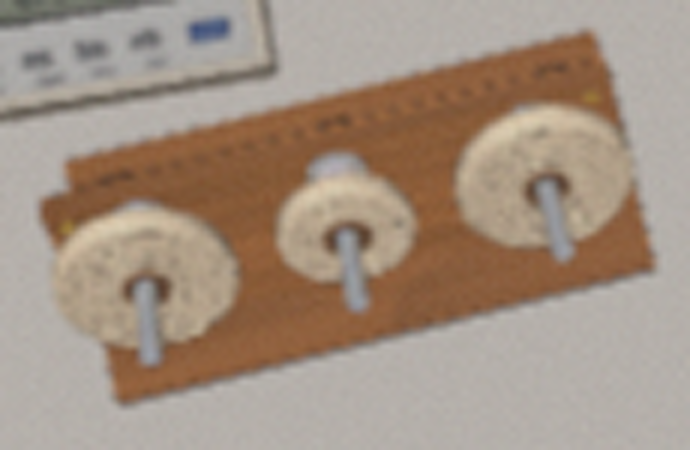

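View pics/sb_r.png

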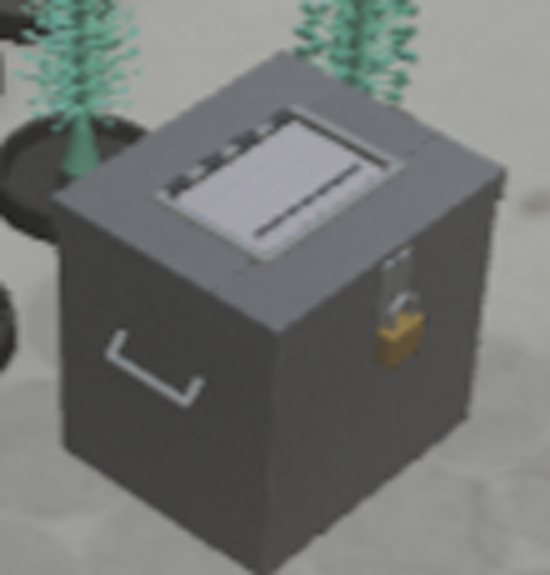

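View pics/tb_r.png

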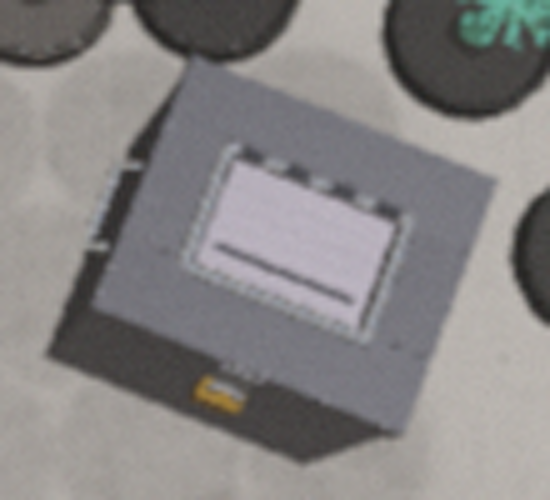

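```bash
python3 - <<'E'
from h import *
import pickle
S,T=pickle.load(open("cam.pkl","rb"))
s=lambda x,y:(215+x/4-.4,200+y/4-.4); t=lambda x,y:(195+x/6-.4,145+y/6-.4)
# (view, local peg coords, px)
ob=[]
for dx,a,b,h1,h2 in ((0,(301,235),(359,309),(228,258),(348,238)),(-.112,(275,405),(151,362),(197,426),(146,291)),(.112,(321,87),(566,259),(253,110),(547,189))):
    ob+=[(S,[dx,0,-.001],s(*a)),(T,[dx,0,-.001],t(*b)),(S,[dx,-.0015,-.055],s(*h1)),(T,[dx,-.0015,-.055],t(*h2))]
def f(q):
    R=Rz(q[3])@PEG
    o=[proj(d,q[:3]+R@np.array(l))[0]-u for d,l,u in ob]
    # foot corners front, top view
    for d,i,j,u in ((T,-1,1,t(120,403)),(T,-1,-1,t(653,270)),):
        P=np.array([q[0],q[1],0])+Rz(q[3])@np.array([q[4]+.075*i,.1625*j,.0])
        o.append(proj(d,P)[0]-u)
    return np.concatenate(o)
r=least_squares(f,[.52,.23,.15,.2,.05]);q=r.x
print(q.round(4),np.degrees(q[3]),r.cost);print(r.fun.reshape(-1,2).round(1).tolist())
overlay(S,wire(q,None),215,200,95,150,4,"pics/sr_w2.png")
overlay(T,wire(q,None),195,145,115,75,6,"pics/tr_w2.png")
# box
sb=lambda x,y:(280+x/5-.4,65+y/5-.4); tb=lambda x,y:(365+x/5-.4,125+y/5-.4)
# corners: (i,j): +x = away from padlock
C=[(1,1,.2,sb(53,197),tb(193,57)),(1,-1,.2,sb(285,50),tb(497,181)),(-1,-1,.2,sb(506,172),tb(400,436)),(-1,1,.2,sb(278,333),tb(93,309)),(-1,1,0,sb(265,575),tb(48,355)),(-1,-1,0,sb(468,415),tb(303,463)),(1,1,0,sb(66,448),None)]
M=[(1,1,sb(155,198),tb(230,145)),(1,-1,sb(293,106),tb(412,213)),(-1,-1,sb(405,163),tb(368,343)),(-1,1,sb(268,262),tb(184,267))]
def g(b):
    o=[]
    for i,j,z,u,v in C:
        P=np.array([b[0],b[1],0])+Rz(b[2])@np.array([.085*i,.1*j,z])
        for d,w in ((S,u),(T,v)):
            if w is not None:o.append(proj(d,P)[0]-w)
    for i,j,u,v in M:
        P=np.array([b[0],b[1],0])+Rz(b[2])@np.array([b[3]+.044*i,b[4]+.063*j,.2035])
        for d,w in ((S,u),(T,v)): o.append(proj(d,P)[0]-w)
    return np.concatenate(o)
r=least_squares(g,[.58,-.32,-.3,0,0]);b=r.x
print(b.round(4),np.degrees(b[2]),r.cost);print(r.fun.reshape(-1,2).round(1).tolist())
m=np.array([b[0],b[1],.2])+Rz(b[2])@np.array([b[3],b[4],0]);print("mouth",m.round(4))
overlay(S,wire(None,b),280,65,110,115,5,"pics/sb_w.png"); overlay(T,wire(None,b),365,125,110,100,5,"pics/tb_w.png")
im=np.hstack([cv2.resize(cv2.imread("pics/sb_w.png"),(400,418)),cv2.resize(cv2.imread("pics/tb_w.png"),(400,418))]);cv2.imwrite("pics/b_w.png",im)
pickle.dump((q,b),open("fit.pkl","wb"))
E
```

```text
[0.5228 0.2292 0.1509 0.2248 0.0858] 12.877637720072721 1.407267262625151
[[0.1, -0.0], [-0.1, 0.1], [-0.6, 0.2], [-0.1, 0.3], [0.3, 0.3], [-0.1, -0.0], [-0.3, 0.5], [-0.1, -0.2], [0.7, -0.6], [-0.3, -0.2], [-0.2, -0.1], [0.1, 0.1], [0.5, -0.0], [0.6, -0.3]]
[ 0.5733 -0.302  -0.4275 -0.001   0.0017] -24.49654856683954 13.653688282021907
[[0.4, 0.1], [0.9, 0.5], [-0.4, 0.5], [0.2, 0.0], [-0.6, -0.6], [1.1, -0.9], [0.2, -0.4], [1.3, -0.8], [-0.3, 2.3], [-0.6, 0.8], [0.1, 1.7], [0.6, 0.8], [-1.0, 1.1], [-0.9, -0.3], [-0.4, -1.1], [0.2, -0.7], [1.3, 0.7], [0.7, 0.3], [0.4, 0.6], [-0.3, 0.4], [-1.3, 0.0]]
mouth [ 0.5731 -0.3     0.2   ]
```

View pics/sr_w2.png

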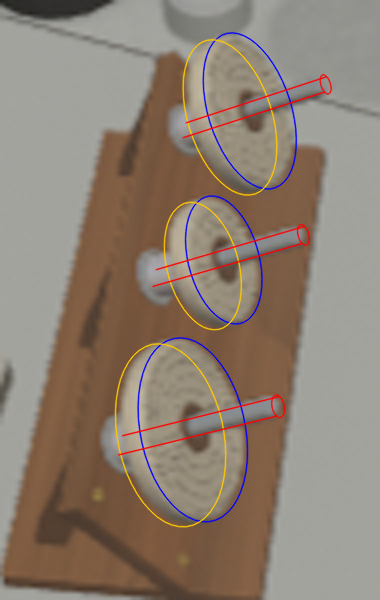

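View pics/tr_w2.png

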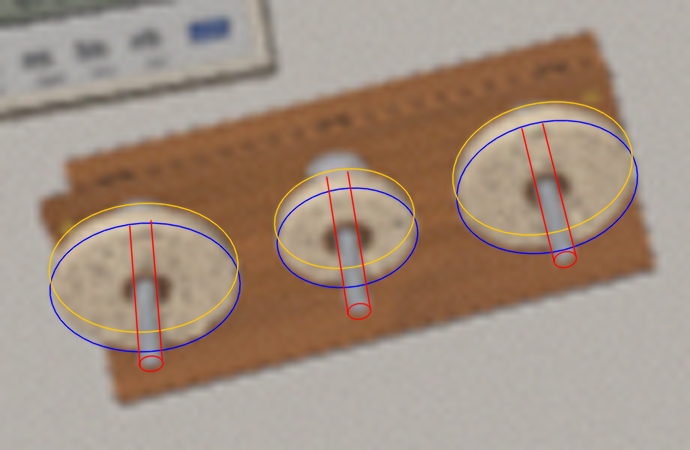

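View pics/b_w.png

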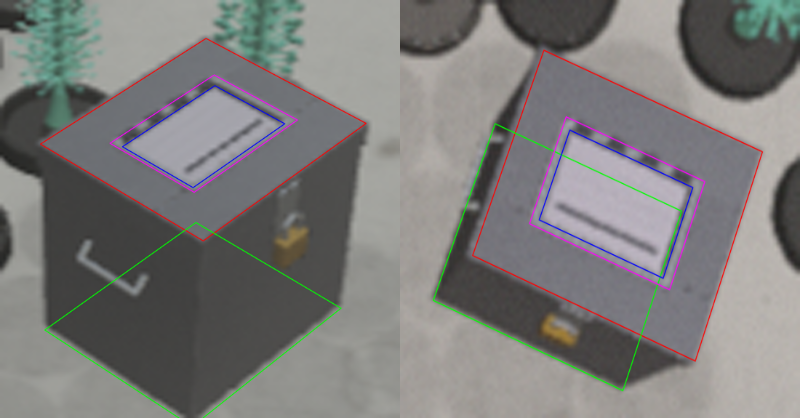

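Both fits line up with the pictures. The tool can only stay vertical, so I can't pinch across the tilted thickness. Instead I'll grip the 76 mm diameter along the row axis (the opening is 87 mm), with fingers going down between the wheels. First I'll turn and rise.

>>> send_rows --motion '[[[0, 0, -12], -0.096], [[0, 0, -12], -0.096], [[0, 0, -12], -0.096], [[0, 0, -12], -0.096], [[0, 0, -12], -0.096]]' --gripper 0

```text
time_s: 1.72
position: [0.1571, 0.6023, 0.2806]
tcp_rot: [[-0.243, 0.97, -0.004], [0.97, 0.242, -0.009], [-0.007, -0.006, -1.0]]
force: [0.1, -0.5, 0.0]
opening: 1.003
```

```bash
cat >> h.py <<'E'
import pickle
def goto(P,ang):
    s=bot.read_state();R=np.array(s["tcp_rot"]);p=np.array(s["position"])
    cur=np.degrees(np.arctan2(R[1,0],R[0,0]))
    print("t",round(s["time_s"],2),"pos",p.round(4),"ang",cur.round(2),"F",np.round(s["force"],1),"open",round(s["opening"],3))
    print("shift mm",(R.T@(np.array(P)-p)*1000).round(1),"turn rad",-np.radians(ang-cur).round(4))
E
python3 - <<'E'
from h import *
q,b=pickle.load(open("fit.pkl","rb"))
R=Rz(q[3])@PEG
c=q[:3]+R@np.array([0,-.0015,-.0635]);print("wheel",c,"d",R[:,2],"u",R[:,1])
goto(c+[0,0,.12],90+np.degrees(q[3]))
E
```

```text
wheel [0.57456865 0.24106108 0.11599277] d [-0.82671821 -0.18900419  0.52991926] u [0.51659087 0.11810292 0.8480481 ]
t 1.72 pos [0.1571 0.6023 0.2806] ang 104.04 F [ 0.1 -0.5  0. ] open 1.003
shift mm [-451.4  317.7   46. ] turn rad 0.0202
```

>>> send_rows --motion '[[[-25, 18, 0], 0.02], [[-30, 21, 0], 0], [[-30, 21, 0], 0], [[-30, 21, 0], 0], [[-30, 21, 0], 0]]'

```text
time_s: 2.13
position: [0.2891, 0.4887, 0.2849]
tcp_rot: [[-0.24, 0.971, -0.001], [0.971, 0.24, 0.004], [0.004, 0.0, -1.0]]
force: [0.1, -0.0, 0.1]
opening: 1.0
```

>>> send_rows --motion '[[[-30, 21, 0], 0], [[-30, 21, 0], 0], [[-30, 21, 0], 0], [[-30, 21, 0], 0], [[-30, 21, 0], 0]]'

```text
time_s: 2.55
position: [0.4324, 0.3619, 0.2855]
tcp_rot: [[-0.241, 0.97, 0.001], [0.97, 0.241, 0.006], [0.005, 0.002, -1.0]]
force: [0.4, -0.3, -0.7]
opening: 0.999
```

```bash
cat > g.py <<'E'
from h import *
import sys
q,b=pickle.load(open("fit.pkl","rb"))
R=Rz(q[3])@PEG
c=q[:3]+R@np.array([0,-.0015,-.0635])
a=[float(x) for x in sys.argv[1:]]
if len(a)==3: goto(c+np.array(a),90+np.degrees(q[3]))
else: goto(a[:3],a[3])
E
python3 g.py 0 0 .12
```

```text
t 2.55 pos [0.4324 0.3619 0.2855] ang 103.96 F [ 0.4 -0.3 -0.7] open 0.999
shift mm [-151.8  108.7   48.9] turn rad 0.0189
```

>>> send_rows --motion '[[[-35, 25, 0], 0.019], [[-35, 25, 0], 0], [[-30, 22, 0], 0], [[-25, 20, 5], 0], [[-15, 10, 5], 0]]'

```text
time_s: 2.97
position: [0.5685, 0.2434, 0.2768]
tcp_rot: [[-0.218, 0.976, 0.008], [0.976, 0.218, 0.006], [0.005, 0.009, -1.0]]
force: [0.3, 0.1, 0.3]
opening: 1.003
```

>>> send_rows --motion '[[[0, 0, 5], 0], [[0, 0, 5], 0], [[0, 0, 0], 0], [[0, 0, 0], 0], [[0, 0, 0], 0]]'

```text
time_s: 3.38
position: [0.5697, 0.2408, 0.2643]
tcp_rot: [[-0.213, 0.977, 0.005], [0.977, 0.213, 0.006], [0.005, 0.006, -1.0]]
force: [-0.1, 0.9, 0.0]
opening: 0.998
```

```bash
python3 g.py 0 0 .05; python3 - <<'E'
from h import *
q,b=pickle.load(open("fit.pkl","rb"))
S=capture("scene");T=capture("top")
s=bot.read_state();R=np.array(s["tcp_rot"]);p=np.array(s["position"])
L=wire(q,None)
L+=[(np.array([p+R@[-.0435,0,0],p+R@[.0435,0,0]]),(0,255,0)),(np.array([p,p-R[:,2]*.019]),(0,255,0))]
overlay(S,L,200,150,130,130,5,"pics/a1.png");overlay(T,L,185,100,130,110,5,"pics/a2.png")
E
```

```text
t 3.38 pos [0.5697 0.2408 0.2643] ang 102.29 F [-0.1  0.9  0. ] open 0.998
shift mm [-1.2  4.2 98.3] turn rad -0.0102
```

View pics/a1.png

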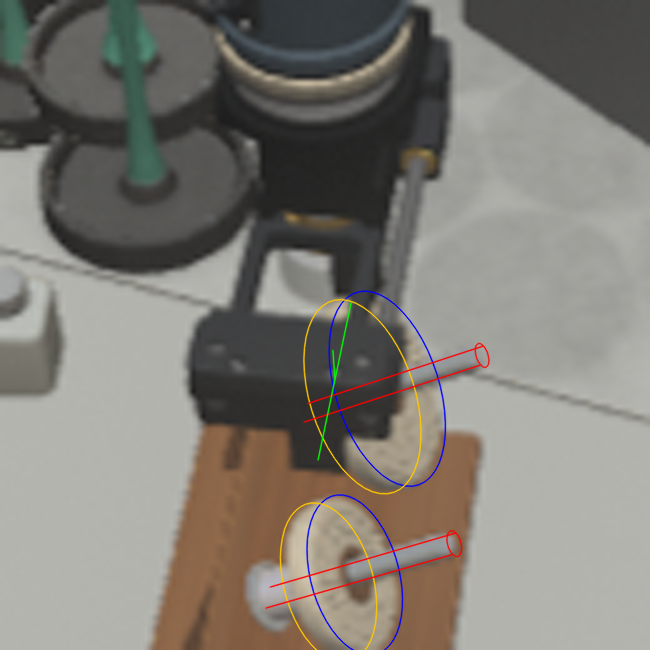

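View pics/a2.png

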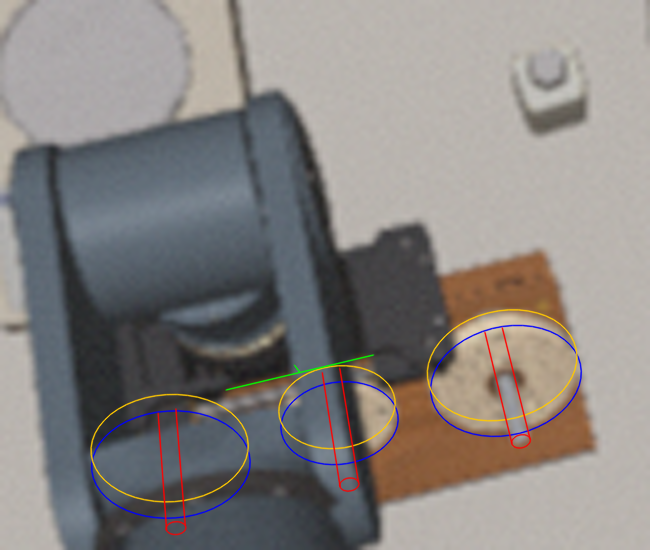

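>>> send_rows --motion '[[[-1.2, 4.2, 20], -0.01], [[0, 0, 25], 0], [[0, 0, 25], 0], [[0, 0, 15], 0], [[0, 0, 0], 0]]' --gripper 0.03

```text
time_s: 3.9
position: [0.5755, 0.2465, 0.1824]
tcp_rot: [[-0.231, 0.973, 0.017], [0.973, 0.231, 0.009], [0.005, 0.019, -1.0]]
force: [-0.3, -0.9, 0.5]
opening: 0.972
```

```bash
python3 g.py 0 0 .05
```

```text
t 3.9 pos [0.5755 0.2465 0.1824] ang 103.34 F [-0.3 -0.9  0.5] open 0.972
shift mm [-5.2 -2.5 16.4] turn rad 0.0081
```

>>> send_rows --motion '[[[-4, -2, 2], 0.008], [[0, 0, 0], 0], [[0, 0, 0], 0], [[0, 0, 0], 0], [[0, 0, 0], 0]]'

```text
time_s: 4.32
position: [0.5753, 0.2439, 0.1844]
tcp_rot: [[-0.225, 0.974, 0.023], [0.974, 0.225, 0.01], [0.005, 0.024, -1.0]]
force: [0.1, 0.5, 0.6]
opening: 0.967
```

```bash
python3 g.py 0 0 .05; python3 g.py 0 0 .05
```

```text
t 4.32 pos [0.5753 0.2439 0.1844] ang 103.0 F [0.1 0.5 0.6] open 0.967
shift mm [-2.7 -1.8 18.4] turn rad 0.0021
t 4.32 pos [0.5753 0.2439 0.1844] ang 103.0 F [0.1 0.5 0.6] open 0.967
shift mm [-2.7 -1.8 18.4] turn rad 0.0021
```

>>> send_rows --motion '[[[-2.7, -2.2, 6], 0], [[0, 0, 6], 0], [[0, 0, 6], 0], [[0, 0, 0], 0], [[0, 0, 0], 0]]'

```text
time_s: 4.73
position: [0.5755, 0.2407, 0.1669]
tcp_rot: [[-0.225, 0.974, 0.027], [0.974, 0.224, 0.011], [0.005, 0.029, -1.0]]
force: [0.0, -0.2, -0.4]
opening: 0.969
```

```bash
python3 g.py 0 0 .04; python3 - <<'E'
from h import *
q,b=pickle.load(open("fit.pkl","rb"))
S=capture("scene");T=capture("top")
s=bot.read_state();R=np.array(s["tcp_rot"]);p=np.array(s["position"]);print(p,R[:,2])
L=wire(q,None)
L=[(np.array([p+R@[-.042,0,0],p+R@[.042,0,0]]),(0,255,0)),(np.array([p,p-R[:,2]*.019]),(0,255,0))]
overlay(S,L,220,190,100,100,6,"pics/a3.png")
E
```

```text
t 4.73 pos [0.5755 0.2407 0.1669] ang 102.98 F [ 0.  -0.2 -0.4] open 0.969
shift mm [ 0.5 -1.1 10.9] turn rad 0.0019
[0.57537174 0.24073493 0.16693624] [ 0.02691153  0.01130233 -0.99957392]
```

View pics/a3.png

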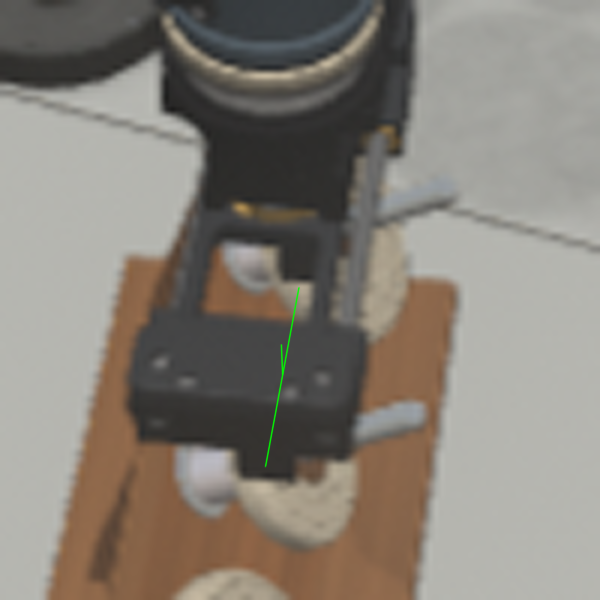

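>>> send_rows --motion '[[[0.5, -1.5, 10], 0], [[0, -0.3, 10], 0], [[0, -0.3, 10], 0], [[0, -0.3, 8], 0], [[0, 0, 0], 0]]'

```text
time_s: 5.25
position: [0.5739, 0.2413, 0.125]
tcp_rot: [[-0.225, 0.974, 0.027], [0.974, 0.225, 0.011], [0.005, 0.029, -1.0]]
force: [-1.2, 0.5, -1.0]
opening: 0.971
```

```bash
python3 g.py 0 0 -.01
```

```text
t 5.25 pos [0.5739 0.2413 0.125 ] ang 102.99 F [-1.2  0.5 -1. ] open 0.971
shift mm [-0.4  0.  19. ] turn rad 0.002
```

>>> send_rows --motion '[[[-0.4, -0.2, 5], 0], [[0, -0.2, 5], 0], [[0, -0.2, 5], 0], [[0, -0.2, 4], 0], [[0, 0, 0], 0]]'

```text
time_s: 5.67
position: [0.5733, 0.2408, 0.1027]
tcp_rot: [[-0.225, 0.974, 0.025], [0.974, 0.225, 0.011], [0.005, 0.027, -1.0]]
force: [-1.1, 0.2, 0.2]
opening: 0.969
```

```bash
python3 g.py 0 0 -.01; python3 - <<'E'
from h import *
q,b=pickle.load(open("fit.pkl","rb"))
S=capture("scene");T=capture("top")
s=bot.read_state();R=np.array(s["tcp_rot"]);p=np.array(s["position"]);print(p,R[:,2])
L=[(np.array([p+R@[-.042,0,0],p+R@[.042,0,0]]),(0,255,0))]
overlay(S,L,220,190,100,100,6,"pics/a4.png");overlay(T,[],185,100,130,110,5,"pics/a5.png")
E
```

```text
t 5.67 pos [0.5733 0.2408 0.1027] ang 102.99 F [-1.1  0.2  0.2] open 0.969
shift mm [-0.   1.4 -3.2] turn rad 0.002
[0.57379117 0.24092093 0.10350553] [ 0.0266808   0.01129265 -0.99958022]
```

View pics/a4.png

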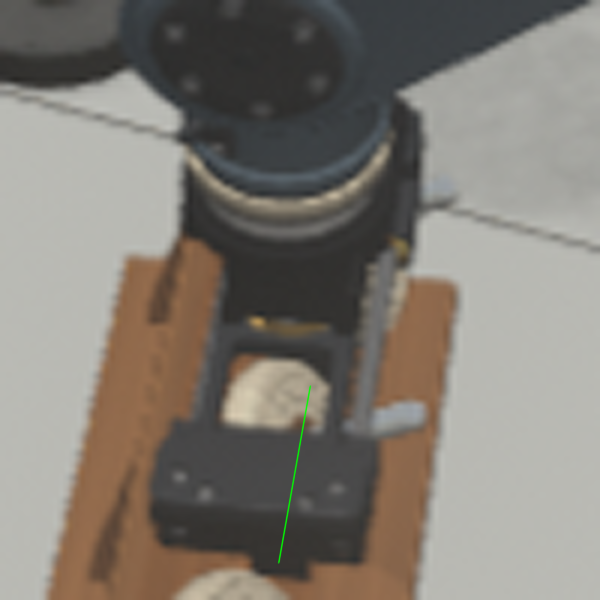

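View pics/a5.png

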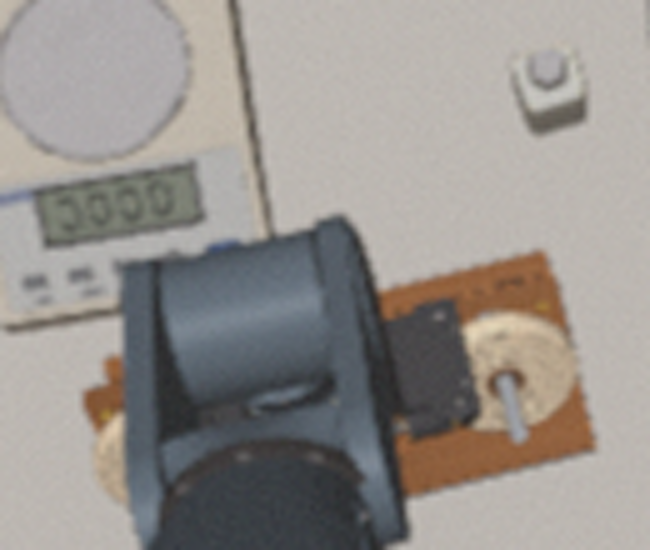

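>>> send_rows --motion '[[[0, 1, 0], 0], [[0, 0, 0], 0], [[0, 0, 0], 0], [[0, 0, 0], 0], [[0, 0, 0], 0]]' --gripper 0.105

```text
time_s: 6.18
position: [0.5762, 0.2415, 0.1053]
tcp_rot: [[-0.225, 0.974, 0.03], [0.974, 0.225, 0.012], [0.005, 0.032, -0.999]]
force: [-0.3, -0.8, -0.5]
opening: 0.895
```

```bash
python3 g.py 0 0 -.01
```

```text
t 6.18 pos [0.5762 0.2415 0.1053] ang 103.0 F [-0.3 -0.8 -0.5] open 0.895
shift mm [-0.1 -1.6 -0.8] turn rad 0.0021
```

>>> send_rows --motion '[[[0, -1.5, 0], 0], [[0, 0, 0], 0], [[0, 0, 0], 0], [[0, 0, 0], 0], [[0, 0, 0], 0]]' --gripper 0.125

```text
time_s: 6.6
position: [0.5746, 0.2412, 0.1057]
tcp_rot: [[-0.225, 0.974, 0.031], [0.974, 0.225, 0.012], [0.005, 0.033, -0.999]]
force: [-0.4, 0.0, 0.4]
opening: 0.876
```

```bash
python3 g.py 0 0 -.01
```

```text
t 6.6 pos [0.5746 0.2412 0.1057] ang 103.0 F [-0.4  0.   0.4] open 0.876
shift mm [-0.1 -0.1 -0.3] turn rad 0.0022
```

>>> send_rows --motion '[[[0, 0, 0], 0], [[0, 0, 0], 0], [[0, 0, 0], 0], [[0, 0, 0], 0], [[0, 0, 0], 0]]' --gripper 0.25

```text
time_s: 7.02
position: [0.5747, 0.2411, 0.1056]
tcp_rot: [[-0.225, 0.974, 0.031], [0.974, 0.225, 0.012], [0.005, 0.033, -0.999]]
force: [0.3, -0.2, 0.1]
opening: 0.834
```

```bash
python3 g.py 0 0 -.01
```

```text
t 7.02 pos [0.5747 0.2411 0.1056] ang 103.0 F [ 0.3 -0.2  0.1] open 0.834
shift mm [-0.  -0.1 -0.4] turn rad 0.0021
```

>>> send_rows --motion '[[[0, 0.3, -1.3], 0], [[0, 0, 0], 0], [[0, 0, 0], 0], [[0, 0, 0], 0], [[0, 0, 0], 0]]'

```text
time_s: 7.43
position: [0.5741, 0.241, 0.1061]
tcp_rot: [[-0.225, 0.974, 0.029], [0.974, 0.225, 0.012], [0.005, 0.031, -1.0]]
force: [-0.2, -0.4, -1.7]
opening: 0.835
```

```bash
python3 g.py 0 0 -.009; python3 - <<'E'
from h import *
q,b=pickle.load(open("fit.pkl","rb"))
d=(Rz(q[3])@PEG)[:,2]
s=bot.read_state();R=np.array(s["tcp_rot"]);print("d tool",R.T@d)
E
```

```text
t 7.43 pos [0.5741 0.241  0.1061] ang 103.0 F [-0.2 -0.4 -1.7] open 0.835
shift mm [-0.1  0.5 -0.9] turn rad 0.0022
d tool [ 0.00447899 -0.83145558 -0.55557318]
```

>>> send_rows --motion '[[[0, -1.7, -1.3], 0], [[0, -1.7, -1.1], 0], [[0, -1.7, -1.1], 0], [[0, -1.7, -1.1], 0], [[0, -1.7, -1.1], 0]]'

```text
time_s: 7.85
position: [0.5651, 0.2389, 0.1118]
tcp_rot: [[-0.225, 0.974, 0.029], [0.974, 0.225, 0.012], [0.005, 0.031, -1.0]]
force: [0.4, -0.4, -1.0]
opening: 0.839
```

```bash
cat > peg.py <<'E'
from h import *
q,b=pickle.load(open("fit.pkl","rb"))
D=Rz(q[3])@PEG
c=np.array([.5745,.2411,.1060])  # tcp at grasp, hung
s=bot.read_state();R=np.array(s["tcp_rot"]);p=np.array(s["position"])
l=D.T@(p-c)*1000
print("t",round(s["time_s"],2),"row,up,along mm",l.round(1),"F peg axes",(D.T@np.array(s["force"])).round(1),"M",np.round(s["moment"],2),"open",round(s["opening"],3),"toolz",R[:,2].round(3))
print("tool: d",(R.T@D[:,2]).round(3),"u",(R.T@D[:,1]).round(3),"row",(R.T@D[:,0]).round(3), "ang",np.degrees(np.arctan2(R[1,0],R[0,0])).round(2))
E
python3 peg.py
```

```text
t 7.85 row,up,along mm [ 0.1 -0.2 11.2] F peg axes [ 0.5 -0.6 -0.8] M [0.05 0.04 0.03] open 0.839 toolz [ 0.029  0.012 -1.   ]
tool: d [ 0.004 -0.831 -0.556] u [ 0.003  0.556 -0.831] row [-1.    -0.002 -0.005] ang 102.99
```

>>> send_rows --motion '[[[0, -2.9, -3.0], 0], [[0, -3.3, -2.3], 0], [[0, -3.3, -2.3], 0], [[0, -3.3, -2.2], 0], [[0, -3.3, -2.2], 0]]'

```text
time_s: 8.27
position: [0.547, 0.2347, 0.1244]
tcp_rot: [[-0.225, 0.974, 0.028], [0.974, 0.225, 0.012], [0.005, 0.03, -1.0]]
force: [0.0, 0.3, -0.5]
opening: 0.834
```

```bash
python3 peg.py
```

```text
t 8.27 row,up,along mm [ 0.1  0.7 33.7] F peg axes [-0.3 -0.4 -0.3] M [0.04 0.08 0.02] open 0.834 toolz [ 0.028  0.012 -1.   ]
tool: d [ 0.004 -0.832 -0.555] u [ 0.003  0.555 -0.832] row [-1.    -0.002 -0.005] ang 103.0
```

>>> send_rows --motion '[[[0, -3.3, -2.4], 0], [[0, -3.3, -2.2], 0], [[0, -3.3, -2.2], 0], [[0, -3.3, -2.2], 0], [[0, -3.3, -2.2], 0]]'

```text
time_s: 8.68
position: [0.5285, 0.2304, 0.1367]
tcp_rot: [[-0.225, 0.974, 0.028], [0.974, 0.225, 0.012], [0.005, 0.03, -1.0]]
force: [-0.2, -0.3, -0.5]
opening: 0.837
```

```bash
python3 peg.py; python3 - <<'E'
from h import *
S=capture("scene");T=capture("top")
overlay(S,[],220,180,110,110,5,"pics/a6.png")
E
```

```text
t 8.68 row,up,along mm [ 0.2  1.  56.3] F peg axes [ 0.3 -0.6 -0. ] M [-0.01  0.02  0.05] open 0.837 toolz [ 0.028  0.012 -1.   ]
tool: d [ 0.004 -0.832 -0.555] u [ 0.003  0.555 -0.832] row [-1.    -0.002 -0.005] ang 103.01
```

View pics/a6.png

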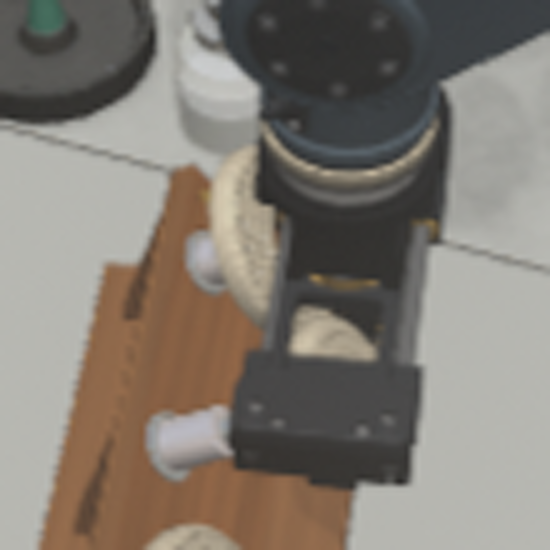

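The wheel at about (335,340) in the crop is moving with the gripper, and the collar behind it at (190,440) is bare. I'll keep going past the peg end.

>>> send_rows --motion '[[[0, -3.3, -2.2], 0], [[0, -3.3, -2.2], 0], [[0, -3.3, -2.2], 0], [[0, -3.3, -2.2], 0], [[0, -3.3, -2.2], 0]]'

```text
time_s: 9.2
position: [0.5112, 0.2263, 0.1478]
tcp_rot: [[-0.225, 0.974, 0.028], [0.974, 0.225, 0.012], [0.005, 0.03, -1.0]]
force: [-0.6, -0.7, -1.2]
opening: 0.838
```

```bash
python3 peg.py
```

```text
t 9.2 row,up,along mm [ 0.4  1.  77.3] F peg axes [ 0.6 -1.4  0. ] M [ 0.06  0.01 -0.01] open 0.838 toolz [ 0.028  0.012 -1.   ]
tool: d [ 0.004 -0.832 -0.555] u [ 0.003  0.555 -0.832] row [-1.    -0.002 -0.005] ang 103.0
```

>>> send_rows --motion '[[[0, -3.3, -2.2], 0], [[0, -3.3, -2.2], 0], [[0, -3.3, -2.2], 0], [[0, -3.3, -2.2], 0], [[0, -3.3, -2.2], 0]]'

```text
time_s: 9.62
position: [0.4928, 0.222, 0.1596]
tcp_rot: [[-0.225, 0.974, 0.028], [0.974, 0.225, 0.012], [0.005, 0.03, -1.0]]
force: [-0.8, -0.4, -1.2]
opening: 0.838
```

```bash
python3 peg.py; python3 - <<'E'
from h import *
S=capture("scene");T=capture("top")
overlay(S,[],220,170,110,110,5,"pics/a7.png")
overlay(T,[],185,120,130,110,5,"pics/a8.png")
E
```

```text
t 9.62 row,up,along mm [ 0.4  1.  99.5] F peg axes [ 0.2 -1.5  0.1] M [ 0.05  0.06 -0.03] open 0.838 toolz [ 0.028  0.012 -1.   ]
tool: d [ 0.004 -0.832 -0.555] u [ 0.003  0.555 -0.832] row [-1.    -0.002 -0.005] ang 103.0
```

View pics/a7.png

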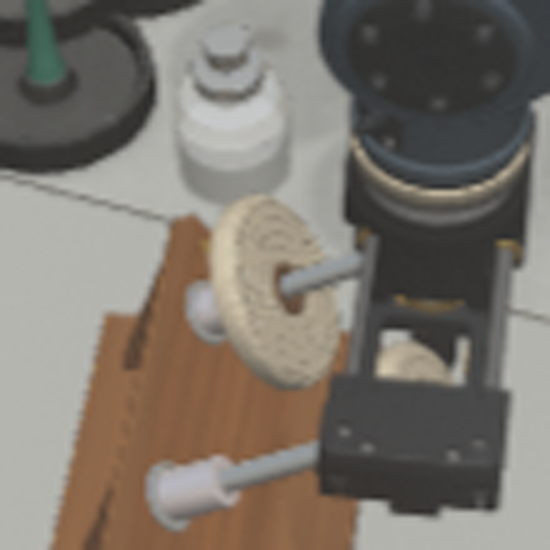

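View pics/a8.png

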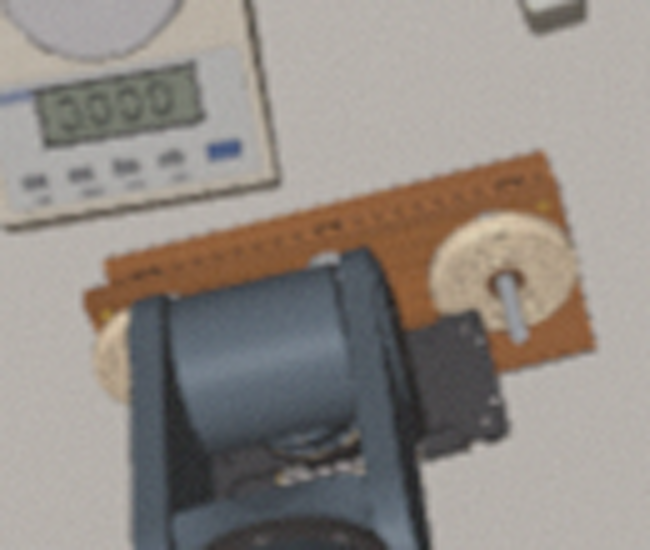

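>>> send_rows --motion '[[[0, -8, -14], 0], [[0, -5, -22], 0], [[0, -3, -25], 0], [[0, 0, -25], 0], [[0, 0, -20], 0]]'

```text
time_s: 10.13
position: [0.47, 0.216, 0.2635]
tcp_rot: [[-0.224, 0.974, 0.015], [0.974, 0.224, 0.009], [0.005, 0.017, -1.0]]
force: [0.5, 0.5, -1.6]
opening: 0.835
```

>>> send_rows --motion '[[[-15, 0, 0], 0.1], [[-25, 0, 0], 0.11], [[-25, 0, 0], 0.11], [[-25, 0, 0], 0.11], [[-25, 0, 0], 0.11]]'

```text
time_s: 10.55
position: [0.4744, 0.1037, 0.2696]
tcp_rot: [[0.322, 0.946, 0.035], [0.947, -0.322, 0.013], [0.024, 0.029, -0.999]]
force: [0.1, 0.8, -1.5]
opening: 0.84
```

```bash
python3 g.py .5731 -.3 .26 65.5;python3 peg.py
```

```text
t 10.55 pos [0.4744 0.1037 0.2696] ang 71.24 F [ 0.1  0.8 -1.5] open 0.84
shift mm [-350.6  223.2    7.6] turn rad 0.1001
t 10.55 row,up,along mm [111.6  70.8 195.4] F peg axes [-0.7 -1.1 -1.1] M [-0.05  0.01 -0.01] open 0.84 toolz [ 0.035  0.013 -0.999]
tool: d [-0.432 -0.706 -0.561] u [ 0.298  0.475 -0.828] row [-0.851  0.525 -0.005] ang 71.24
```

>>> send_rows --motion '[[[-22, 14, 0], 0.05], [[-25, 15, 0], 0.04], [[-26, 15, 0], 0], [[-26, 15, 0], 0], [[-26, 15, 0], 0]]'

```text
time_s: 10.97
position: [0.4919, -0.0452, 0.2686]
tcp_rot: [[0.411, 0.911, 0.035], [0.911, -0.412, 0.014], [0.027, 0.026, -0.999]]
force: [-0.1, 0.7, -1.1]
opening: 0.836
```

>>> send_rows --motion '[[[-26, 14, 0], 0], [[-26, 14, 0], 0], [[-26, 14, 0], 0], [[-26, 14, 0], 0], [[-22, 12, 0], 0]]'

```text
time_s: 11.38
position: [0.5019, -0.1967, 0.2669]
tcp_rot: [[0.413, 0.91, 0.036], [0.911, -0.413, 0.013], [0.027, 0.028, -0.999]]
force: [0.3, 0.3, -1.1]
opening: 0.838
```

```bash
python3 g.py .5731 -.3 .26 65.5
```

```text
t 11.38 pos [ 0.5019 -0.1967  0.2669] ang 65.62 F [ 0.3  0.3 -1.1] open 0.838
shift mm [-64.8 107.3   8.1] turn rad 0.0021
```

>>> send_rows --motion '[[[-15, 24, 0], 0], [[-15, 24, 0], 0], [[-13, 22, 0], 0], [[-10, 18, 0], 0], [[-5, 10, 0], 0]]'

```text
time_s: 11.8
position: [0.5668, -0.3002, 0.2666]
tcp_rot: [[0.419, 0.907, 0.035], [0.907, -0.42, 0.012], [0.025, 0.027, -0.999]]
force: [0.3, -0.3, -0.5]
opening: 0.835
```

```bash
python3 g.py .5731 -.3 .25 65.5;  python3 - <<'E'
from h import *
S=capture("scene");T=capture("top")
overlay(S,[],260,20,140,110,5,"pics/b1.png")
overlay(T,[],355,105,140,110,5,"pics/b2.png")
E
```

```text
t 11.8 pos [ 0.5668 -0.3002  0.2666] ang 65.2 F [ 0.3 -0.3 -0.5] open 0.835
shift mm [ 2.4  5.2 16.8] turn rad -0.0052
```

View pics/b1.png

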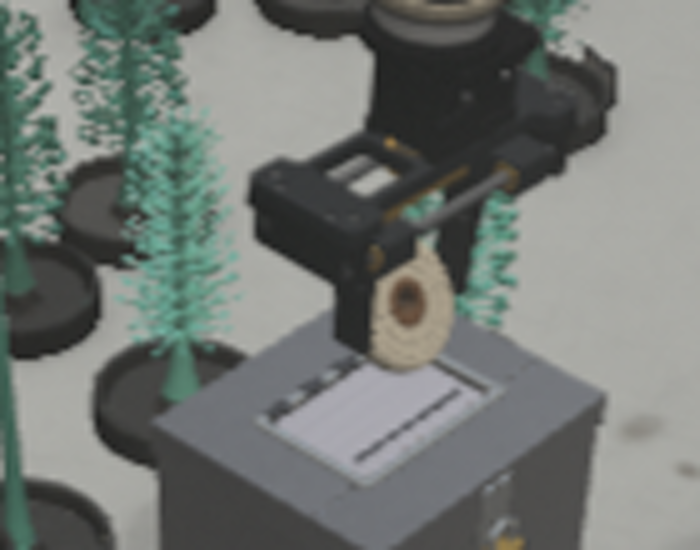

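View pics/b2.png

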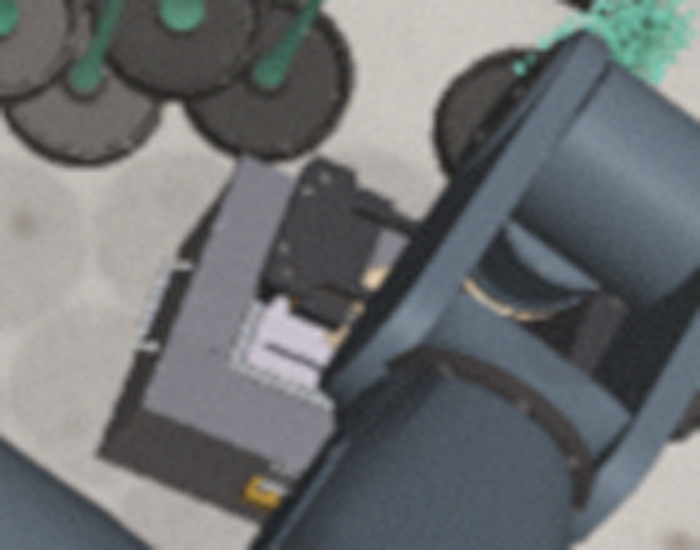

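```bash
cat > wov.py <<'E'
from h import *
import sys
S=capture("scene")
s=bot.read_state();R=np.array(s["tcp_rot"]);p=np.array(s["position"])
q,b=pickle.load(open("fit.pkl","rb"))
# grasp-time tool rot -> wheel axes relative
R0=np.array([[-0.225,0.974,0.031],[0.974,0.225,0.012],[0.005,0.033,-0.999]])
D=Rz(q[3])@PEG
W=R@(R0.T@D); c=p+R@(R0.T@(q[:3]+D@np.array([0,-.0015,-.0635])-np.array([.5747,.2411,.1056])))
t=np.linspace(0,2*np.pi,49)
L=[(c+(W@np.array([r*np.cos(t),r*np.sin(t),0*t+z])).T,col) for r,z,col in((.038,.0075,(255,0,0)),(.038,-.0075,(0,200,255)),(.0145,.0085,(0,0,255)))]
m=np.array([b[0],b[1],.2])+Rz(b[2])@np.array([b[3],b[4],0])
low=min(P[:,2].min() for P,_ in L)
print("centre in mouth",(Rz(b[2]).T@(c-m)*1000).round(1),"lowest above lid",(low-.2)*1000,"d",W[:,2].round(3))
if len(sys.argv)>1: overlay(S,L+wire(None,b)[2:],260,20,140,110,5,sys.argv[1])
E
python3 wov.py pics/b3.png
```

```text
centre in mouth [-8.  -1.3 76.6] lowest above lid 40.505494818959484 d [-0.77   0.344  0.537]
```

View pics/b3.png

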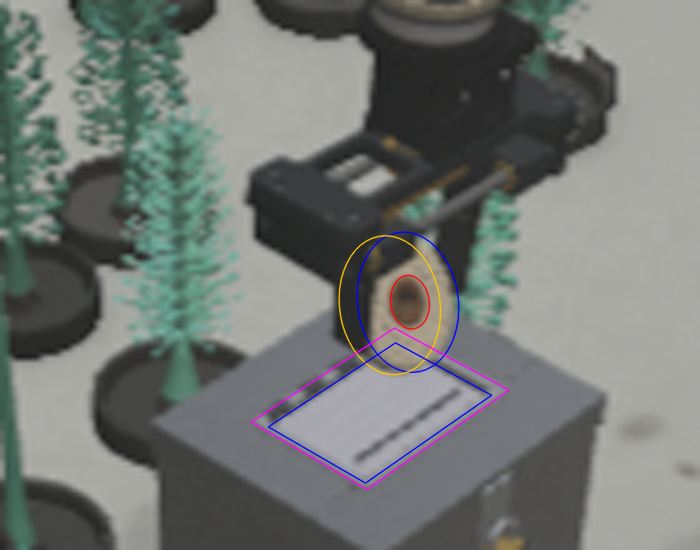

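>>> send_rows --motion '[[[1.3, 7, 8], -0.005], [[0, -0.5, 10], 0], [[0, -0.5, 8], 0], [[0, -0.3, 0], 0], [[0, 0, 0], 0]]'

```text
time_s: 12.37
position: [0.5697, -0.2931, 0.2367]
tcp_rot: [[0.411, 0.911, 0.028], [0.911, -0.412, 0.019], [0.029, 0.018, -0.999]]
force: [-0.3, 0.2, -1.3]
opening: 0.836
```

```bash
python3 wov.py; python3 g.py .5731 -.3 .2 65.5
```

```text
centre in mouth [-6.1  4.7 46.9] lowest above lid 10.962120506922135 d [-0.77   0.335  0.543]
t 12.42 pos [ 0.5695 -0.2929  0.2365] ang 65.72 F [ 0.4  0.1 -1.1] open 0.837
shift mm [-6.   5.5 36.5] turn rad 0.0039
```

>>> send_rows --motion '[[[-5, 5, 0], 0.004], [[0, 0, 0], 0], [[0, 0, 0], 0], [[0, 0, 0], 0], [[0, 0, 0], 0]]'

```text
time_s: 12.83
position: [0.5727, -0.3003, 0.2378]
tcp_rot: [[0.415, 0.91, 0.029], [0.91, -0.415, 0.018], [0.028, 0.019, -0.999]]
force: [-0.5, 1.1, -0.8]
opening: 0.833
```

```bash
python3 wov.py; python3 g.py .5731 -.3 .2 65.5
```

```text
centre in mouth [-0.1 -0.7 48.2] lowest above lid 12.22906243663907 d [-0.77   0.339  0.541]
t 12.88 pos [ 0.5727 -0.3003  0.2378] ang 65.5 F [-0.2  0.3 -0.8] open 0.836
shift mm [-0.6 -0.6 37.8] turn rad -0.0
```

>>> send_rows --motion '[[[0.5, -0.2, 6], 0], [[-0.2, -0.1, 8], 0], [[-0.2, -0.1, 8], 0], [[-0.2, -0.1, 4], 0], [[0, 0, 0], 0]]'

```text
time_s: 13.3
position: [0.5731, -0.2998, 0.2096]
tcp_rot: [[0.415, 0.909, 0.03], [0.91, -0.415, 0.017], [0.028, 0.02, -0.999]]
force: [-0.4, 0.7, -1.0]
opening: 0.836
```

```bash
python3 wov.py pics/b4.png; python3 g.py .5731 -.3 .2 65.5
```

```text
centre in mouth [-0.1  0.  20.1] lowest above lid -15.869080591377427 d [-0.77   0.339  0.54 ]
t 13.35 pos [ 0.5731 -0.2997  0.2097] ang 65.49 F [-1.3 -0.1 -1.4] open 0.836
shift mm [-0.5 -0.   9.7] turn rad -0.0001
```

View pics/b4.png

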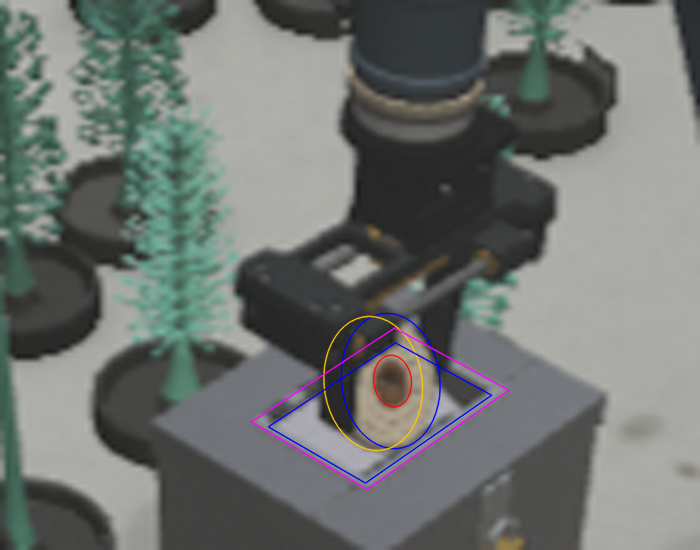

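>>> send_rows --motion '[[[-0.3, 0, 5], 0], [[-0.1, -0.1, 5], 0], [[-0.1, -0.1, 3], 0], [[0, 0, 0], 0], [[0, 0, 0], 0]]'

```text
time_s: 13.77
position: [0.5733, -0.3, 0.1953]
tcp_rot: [[0.415, 0.91, 0.03], [0.91, -0.415, 0.017], [0.028, 0.02, -0.999]]
force: [-0.2, 0.6, -0.3]
opening: 0.834
```

```bash
python3 wov.py; python3 g.py .5731 -.3 .19 65.5
```

```text
centre in mouth [ 0.1 -0.2  5.7] lowest above lid -30.306348081961698 d [-0.77   0.339  0.54 ]
t 13.82 pos [ 0.5732 -0.3     0.1953] ang 65.49 F [-0.4  0.1 -0.7] open 0.833
shift mm [-0.2 -0.2  5.3] turn rad -0.0001
```

No contact force at the edge, so I'll go deeper.

>>> send_rows --motion '[[[-0.2, -0.1, 5], 0], [[-0.1, -0.1, 5], 0], [[-0.1, -0.1, 4], 0], [[0, 0, 0], 0], [[0, 0, 0], 0]]'

```text
time_s: 14.23
position: [0.5734, -0.3002, 0.1805]
tcp_rot: [[0.415, 0.909, 0.031], [0.91, -0.415, 0.016], [0.028, 0.021, -0.999]]
force: [-0.1, -0.3, -0.9]
opening: 0.83
```

```bash
python3 wov.py pics/b5.png; python3 g.py .5731 -.3 .19 65.5
```

```text
centre in mouth [ 0.3 -0.3 -9.2] lowest above lid -45.242329309015645 d [-0.77  0.34  0.54]
t 14.28 pos [ 0.5733 -0.3002  0.1804] ang 65.5 F [ 0.2  0.6 -0.6] open 0.832
shift mm [ 0.3 -0.  -9.6] turn rad -0.0
```

View pics/b5.png

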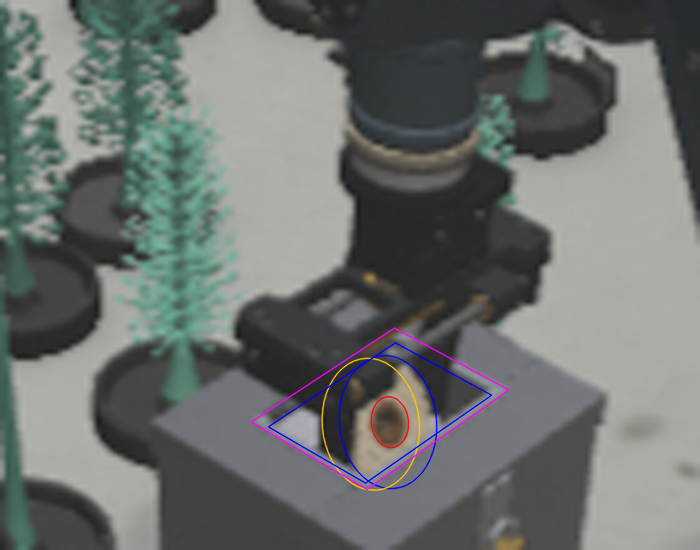

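>>> send_rows --motion '[[[0.1, -0.1, 5], 0], [[-0.1, -0.1, 5], 0], [[0, 0, 0], 0], [[0, 0, 0], 0], [[0, 0, 0], 0]]'

```text
time_s: 14.7
position: [0.5733, -0.2998, 0.1692]
tcp_rot: [[0.415, 0.91, 0.03], [0.91, -0.415, 0.017], [0.028, 0.021, -0.999]]
force: [-0.2, 0.3, -0.3]
opening: 0.831
```

```bash
python3 wov.py
```

```text
centre in mouth [  0.1   0.  -20.3] lowest above lid -56.32301659888855 d [-0.77   0.339  0.54 ]
```

>>> send_rows --motion '[[[0, 0, 0], 0], [[0, 0, 0], 0], [[0, 0, 0], 0], [[0, 0, 0], 0], [[0, 0, 0], 0]]' --gripper 0.1

```text
time_s: 15.17
position: [0.5738, -0.2998, 0.1706]
tcp_rot: [[0.415, 0.909, 0.032], [0.909, -0.415, 0.016], [0.028, 0.022, -0.999]]
force: [-0.5, 0.6, 0.8]
opening: 0.899
```

```bash
python3 wov.py pics/b6.png; python3 g.py .5731 -.3 .19 65.5
```

```text
centre in mouth [  0.6   0.3 -19. ] lowest above lid -54.975245642487955 d [-0.771  0.34   0.539]
t 15.22 pos [ 0.5738 -0.2998  0.1707] ang 65.48 F [-0.9  0.5  0.3] open 0.899
shift mm [  0.1  -0.1 -19.4] turn rad -0.0003
```

View pics/b6.png

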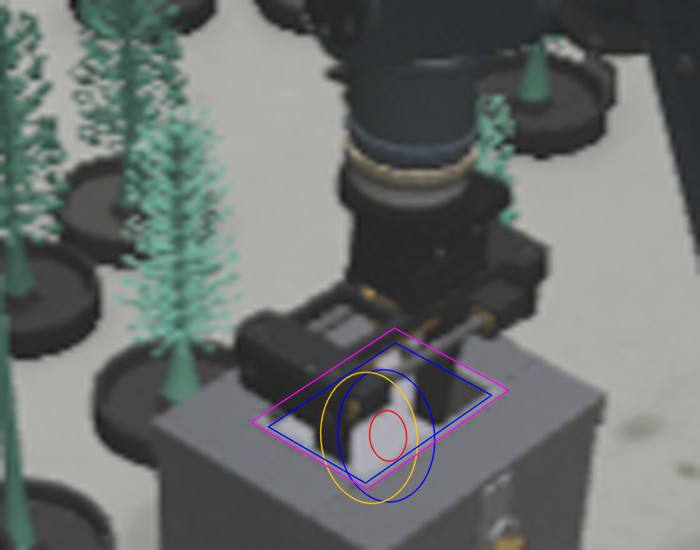

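The wheel has dropped through; between the fingers only the flap shows, at about (385,430). Withdrawing straight up now.

>>> send_rows --motion '[[[0, 0, -8], 0], [[0.2, 0.2, -10], 0], [[0.3, 0.2, -10], 0], [[0.3, 0.2, -15], 0], [[0.3, 0.2, -20], 0]]'

```text
time_s: 15.63
position: [0.5715, -0.2994, 0.2347]
tcp_rot: [[0.415, 0.909, 0.027], [0.909, -0.415, 0.02], [0.029, 0.016, -0.999]]
force: [0.6, -0.1, 0.5]
opening: 0.897
```

>>> send_rows --motion '[[[0, 0, -25], 0], [[0, 0, -25], 0], [[0, -25, -15], 0], [[0, -35, 0], 0], [[0, -35, 0], 0]]'

```text
time_s: 16.05
position: [0.4913, -0.2679, 0.3124]
tcp_rot: [[0.413, 0.909, 0.051], [0.911, -0.413, 0.0], [0.021, 0.047, -0.999]]
force: [-0.1, 0.5, 0.2]
opening: 0.902
```

>>> send_rows --motion '[[[30, -20, 0], 0], [[30, -20, 0], 0], [[30, -20, 0], 0], [[20, -10, 0], 0], [[0, 0, 0], 0]]'

```text
time_s: 16.47
position: [0.4678, -0.1353, 0.3199]
tcp_rot: [[0.419, 0.906, 0.063], [0.908, -0.42, -0.008], [0.019, 0.06, -0.998]]
force: [0.4, -0.4, 0.2]
opening: 0.9
```

```bash
python3 g.py .5731 -.3 .19 65.5; python3 - <<'E'
from h import *
S=capture("scene");T=capture("top")
cv2.imwrite("pics/e1.png",S["image"]);cv2.imwrite("pics/e2.png",T["image"])
for c in("scene","top"):print([(np.round(r["xy"]),round(r["p"],2)) for r in place_of(c,"worn_wheel")],[(np.round(r["xy"]),round(r["p"],2)) for r in place_of(c,"full_wheel_a")])
E
```

```text
t 16.47 pos [ 0.4678 -0.1353  0.3199] ang 65.2 F [ 0.4 -0.4  0.2] open 0.9
shift mm [-107.8  156.7  137.7] turn rad -0.0053
[] [(array([278., 227.]), 0.89), (array([259., 305.]), 0.84)]
[] [(array([220., 191.]), 0.79), (array([287., 172.]), 0.64)]
```

View pics/e1.png

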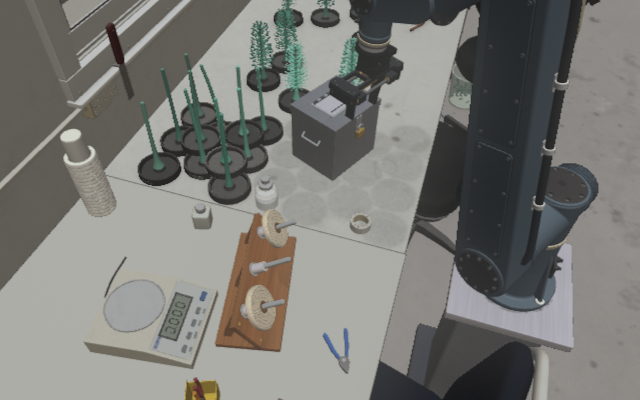

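View pics/e2.png

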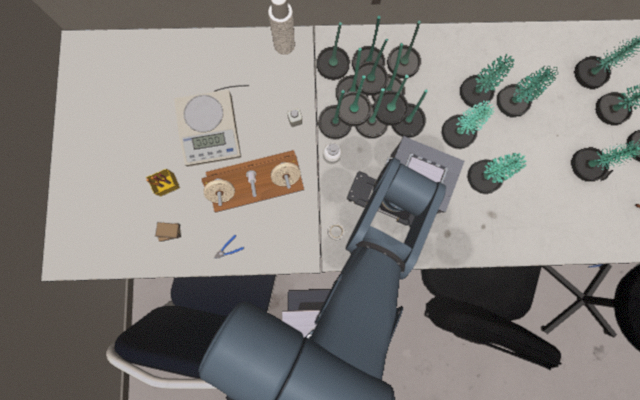

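>>> send_rows --motion '[[[30, -8, 0], 0], [[35, -8, 0], 0], [[35, -8, 0], 0], [[35, -8, 0], 0], [[15, 0, 0], 0]]'

```text
time_s: 17.18
position: [0.5092, 0.0025, 0.3176]
tcp_rot: [[0.442, 0.895, 0.061], [0.897, -0.442, -0.015], [0.014, 0.061, -0.998]]
force: [-0.3, -0.0, 0.4]
opening: 0.903
```

```bash
python3 - <<'E'
from h import *
q,b=pickle.load(open("fit.pkl","rb"))
S=capture("scene");T=capture("top")
overlay(S,[],280,65,110,115,5,"pics/e3.png");overlay(T,[],365,125,110,100,5,"pics/e4.png")
im=np.hstack([cv2.resize(cv2.imread("pics/e3.png"),(400,418)),cv2.resize(cv2.imread("pics/e4.png"),(400,418))]);cv2.imwrite("pics/e5.png",im)
s=bot.read_state();print(s["time_s"],s["position"],s["force"])
E
```

```text
17.2833 [0.510043   0.00117532 0.31763287] [-0.04422728  0.70104078  0.09992185]
```

View pics/e5.png

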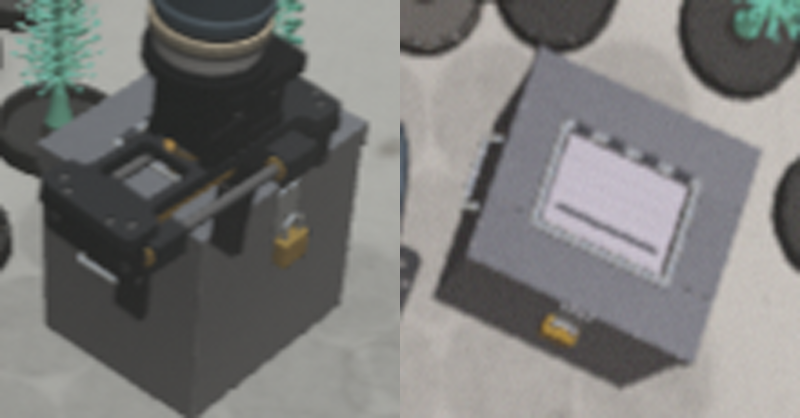

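The top view shows the flap shut and level, looking as it did at the start, with the wheel out of sight. Handing in.

```bash
python3 -c "
from rig import bot
print(bot.hand_in())"
```

```text
the job is handed in; nothing more can be done
None
```

I drew the worn wheel off the middle peg, pushed it through the flap into the collecting box, and handed the job in at about 17 s of the 45 s allowed. No verdict is reported.

**How it went:** The moves only allow a vertical tool, so I could not pinch the wheel across its tilted thickness. I gripped it across its 76 mm diameter instead, with the fingers down between the neighbouring wheels. I pulled it about 99 mm along the peg; the force readings stayed at or below about 2 N, mostly the wheel's own weight. I then lowered it into the mouth until its centre was about 20 mm below the lid (worked out from the arm's position), and let go.

**Last checks:**
- **Box:** In the top view the flap looks level, as it did at the start. I judged this by eye and did not measure its angle.
- **Worn wheel:** It can no longer be seen, and neither camera's network finds it. I could not see it lying inside the box.
- **Full-size wheels:** Both are on their pegs, and the networks place them within about 2 pixels of where they started.
- **Bystanders:** The cutters, tape and bottle look unmoved in the pictures, and the arm is well clear of everything.

**One disagreement:** The gripper closed to about 72.6 mm on the wheel rather than 76 mm. I put this down to the felt giving way, and the grip held throughout.

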